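Count to the third gap and push the vice jaw home

TASK

Put the aluminium vice jaw away in the third gap of the wooden rack, counting from the rack's red end. First count along the back rail with a fingertip: starting at the red end, touch the first, second and third brass stud in turn (one stud stands behind each gap), and touch none beyond the third. Then, only pushing it and never pinching or lifting it, push the jaw along the rack's front channel until it faces the third gap and push it straight in, fully home against the back rail; leave the copper jaw and everything else alone.

Things in the scene. Friction and masses are not known exactly. Their poses are not given: they have to be found in the camera images.
- rack: fixed wooden rack, 145 mm deep (x), 374 mm long (y); origin at the centre of its underside on the table. x points away from the robot into the gaps, y along the row to the robot's left, z up; it may be turned a little. Base board's top 8 mm above the table; back rail's top 44 mm, bearing the studs at rack x = 65.5 mm, one behind the middle of each gap.
- channel (a point): middle of the rack's front channel, on its floor, 8 mm above the table (rack x = -30.5 mm). The channel runs along y, open at both ends, 72 mm wide in x, between a front lip (6 mm thick, top 15 mm above the table) and the noses of the dividers. Axes as the rack's.
- gaps (a point): middle of the row of 6 gaps, on the floor at the back rail's face (rack x = 58.5 mm). 7 upright dividers, 8 mm thick, tops 40 mm above the table, with tapered noses. Gaps 48 mm wide (53 at the mouth), 53 mm deep from the channel to the back rail, open in front and above, centred at y = +140, +84, +28, -28, -84, -140 mm. Axes as the rack's.
- stud_a: brass stud number 1 from the left (+y) on the rack's back rail, above gap number 1 from the left. Low dome 18 mm wide and 9 mm high, rigid; origin: centre of its underside, so the top is 9 mm above it (53 mm above the table). x, y, z as the rack's.
- stud_b: brass stud number 2 from the left (+y) on the rack's back rail, above gap number 2 from the left. Low dome 18 mm wide and 9 mm high, rigid; origin: centre of its underside, so the top is 9 mm above it (53 mm above the table). x, y, z as the rack's.
- stud_c: brass stud number 3 from the left (+y) on the rack's back rail, above gap number 3 from the left. Low dome 18 mm wide and 9 mm high, rigid; origin: centre of its underside, so the top is 9 mm above it (53 mm above the table). x, y, z as the rack's.
- stud_d: brass stud number 4 from the left (+y) on the rack's back rail, above gap number 4 from the left. Low dome 18 mm wide and 9 mm high, rigid; origin: centre of its underside, so the top is 9 mm above it (53 mm above the table). x, y, z as the rack's.
- stud_e: brass stud number 5 from the left (+y) on the rack's back rail, above gap number 5 from the left. Low dome 18 mm wide and 9 mm high, rigid; origin: centre of its underside, so the top is 9 mm above it (53 mm above the table). x, y, z as the rack's.
- stud_f: brass stud number 6 from the left (+y) on the rack's back rail, above gap number 6 from the left. Low dome 18 mm wide and 9 mm high, rigid; origin: centre of its underside, so the top is 9 mm above it (53 mm above the table). x, y, z as the rack's.
- red_end: red end block, 62x12x36 mm, fixed at one end of the row of gaps, on the left (rack y = +178 mm) or on the right (-178 mm); the gaps and studs are counted from it. Origin: centre of its underside, 8 mm above the table. The block at the other end is the same but grey.
- jaw: loose pale aluminium vice jaw block, 66 (x) x 40 (y) x 34 (z) mm, about 0.25 kg, two dark bolt holes in its top; lies lengthwise to the gaps in the channel, near its left or right end (100 to 145 mm from the middle). Origin: centre of its underside. In the channel its rack x is about -30 mm, fully home +25.5 mm: its front end stays 13 mm proud of the dividers. In a gap it has 4 mm of room each side.
- copper_jaw: the same block in orange copper, loose, in the channel near the other end; to be left alone. Origin: centre of its underside.
- grease_tin: loose grease tin with red lid, 69x67x60 mm, to the right of the rack; origin: centre of its underside. Leave alone.
- tape_measure: loose yellow tape measure standing upright, 54x80x68 mm, to the left of the rack; origin: centre of its underside. Leave alone.
- line_reel: loose white line reel, 46 mm across, 33 mm high, in front and to the left of the rack; origin: centre of its underside. Leave alone.
Not all that is in view belongs to the job. What is shaped like the jaw but purple is not meant.

How it is judged:
By the outcome, as a careful person would: the job done as asked, in the order asked, and still so for the second after the job is handed in, with the robot touching nothing.
It also fails if it takes over 58 s, if anything falls off the work surface, if the arm or the gripper's body presses on something with over 40 N, if the wrist force passes 120 N, or if a joint passes its speed limit or range.

ROBOT

A 6-joint arm with a two-finger parallel gripper is mounted at the origin on a cart in front of the work surface, level with it; the furniture and walls round the work are solid. World frame = base frame: x ahead of the robot, y to its left, z up, the work surface at z = 0. Lengths are in m, angles in rad, forces in N, time in s.
With the tool pointing down it reaches from about 0.375 to 0.975 m from the base axis. Payload 3.8 kg.
Tool frame: the origin (TCP) lies at the very end of the fingers, on their centre line; the grasp point (between the pads) lies 19 mm behind it; z points along the fingers, y is the direction in which the jaws open and shut (so a half turn about z gives the same grasp; the last joint's range is limited). The gripper opens to 85 mm and grips with 20 to 120 N. Pads are 22 mm wide; open, the fingers measure 114 mm over their backs; the gripper's body (76 mm by 85 mm) begins 54 mm behind the grasp point. The pads swing forward as they close: fully open they stand 13 mm farther back than shut.
Start: joints at [-1.179, 0.264, 1.604, -0, 1.274, -0.037], TCP at [0.281, -0.614, 0.231] pointing down, gripper open.
Joint ranges: [-2.63, 2.63], [-0.94, 2.18], [0.31, 2.57], [-1.31, 4.45], [0, 2.66], [-2.55, 2.55]. Speed limits (rad/s): [2.57, 2.57, 3.14, 3.14, 3.14, 3.14].

INTERFACE

Orientations are given as a rotation vector (axis times angle).
In Python, from workcell import bot, viewer, finish_job gives the robot as it stands.
- The arm moves only by the tool servo_tool, never from a script. Its argument "plan" is a list that holds one entry, the list of rows, each a list of 6 numbers: the shift along the tool's x, y, z in cm, then the turn, a rotation vector about the tool's x, y, z in degrees. A call has 1 to 20 rows; each row is the pose to reach, as a shift and turn from the pose measured when the call began, along the tool's axes at that moment; what a row does not reach only later rows make up. A row lasts 1/12 s, in which the tool goes at most 41.7 mm and 7.16 degrees, less where a joint would pass 70% of its speed; a pose out of reach is approached as far as the arm can. A call with a gripper value outside its range is refused whole. "claw" is the finger opening in cm, from 0 to 8.54, set as the call begins (left out, the last holds). The fingers move at their own pace and stop on an object; "grip_force" is the grip in N (left out, the last holds). Time passes only in rows, so rows that repeat a pose let the fingers close. It gives the time, the measured TCP pose, the force and the opening at its end, in the units of the state.
- bot.read_state(): the state, without advancing time (a new reading comes with each control period).
- viewer.read_camera(name): name is "scene" or "side" or "wrist"; returns a dict with "color" (420x560x3 uint8, red, green, blue), "fx", "fy", "cx", "cy" (pixels), "eye" and "rotation" of the camera in the world; the wrist camera has in their place "T_tool_cam" (4x4, takes a point from camera to tool coordinates, whose origin is the TCP and whose axes are the flange's). Camera axes: x right, y down, z forward; pixel columns grow to the right and rows downward; lengths in m; the calibration is good to about 2 mm. A picture is of the moment at which its call begins: read the wrist's pose just before it. There is no depth.
- finish_job(): hands the job in, once; it reports no verdict.
The state is a dict: "time": time; "q": joint angles; "joint_vel": joint speeds; "joint_torque": joint torques, N m; "tool_pos": TCP position; "tcp_rot": TCP orientation; "wrist_force": force on the tool from outside, world axes, zero at the start; "torque": the same for the moment, N m; "width": opening from 0.0 (shut) to 1.0 (fully open).
Only numpy, scipy, OpenCV 4.12 (cv2) and the standard library are available. Lean on these libraries where they do the work, as an engineer would, in place of code of your own. Each camera call takes 0.05 s, during which the arm holds its last target.

## Working session

There is one attempt and no reset: what is moved stays moved. The work goes in short steps, Python scripts to look and compute and a tool call to move; the robot and the scene stay as the last step left them, time stands still between calls to the robot, and variables do not carry over. Pictures are saved under pics/ and viewed, and the job is handed in when it is done.

Besides the shell and the picture viewer there is one more tool, called after "Emit:" as name(argument=value, ...), one argument or row to a line, values as JSON. servo_tool: Moves the arm, as the interface text tells. Its arguments: {"type":"object","properties":{"plan":{"type":"array"},"claw":{"type":"number"},"grip_force":{"type":"number"}},"required":["plan"]}

```bash
mkdir -p pics; ls
python3 - <<'E'
from workcell import bot, viewer
import cv2,json
s=bot.read_state();print(s)
for n in ["scene","side","wrist"]:
    c=viewer.read_camera(n)
    cv2.imwrite(f"pics/{n}0.png",c["color"][:,:,::-1])
    print(n,{k:(v.tolist() if hasattr(v,'tolist') else v) for k,v in c.items() if k!="color"})
E
```

```text
pics
{'time': 0.0, 'q': array([-1.17889073e+00,  2.64763923e-01,  1.60541539e+00, -2.02882972e-05,
        1.27370790e+00, -3.68746879e-02]), 'joint_vel': array([ 0.00087175,  0.00093846,  0.00078001, -0.00035064, -0.00081799,
       -0.00103583]), 'joint_torque': array([-6.25192133e-04, -5.15119600e+01, -3.67309606e+01, -1.73375025e-05,
        1.30632284e-02, -3.26011593e-05]), 'tool_pos': array([ 0.28035819, -0.61319243,  0.22993243]), 'tcp_rot': array([-3.06746454e+00, -6.67908128e-01,  6.65966343e-04]), 'wrist_force': array([-0.29137628, -0.52123706, -0.22321005]), 'torque': array([-0.01287931,  0.00229431, -0.01764706]), 'width': 0.9993387073344246}
scene {'fx': 425.7883737736648, 'fy': 425.7883737736648, 'cx': 281.34830614463937, 'cy': 209.82346559213846, 'eye': [-0.475442266019668, 0.49365966727788346, 0.8039221109888185], 'rotation': [-1.3069950557029113, 2.026457637311429, -1.089194519655732]}
side {'fx': 500.8405547451438, 'fy': 500.8405547451438, 'cx': 280.7005868398214, 'cy': 210.31719486922333, 'eye': [-0.18152147383167064, -0.8865004048401283, 0.5968239812918936], 'rotation': [-1.9205413924480095, 0.6647624083327325, -0.419041288358536]}
wrist {'fx': 310.9079089974073, 'fy': 310.9079089974073, 'cx': 274.76875308779523, 'cy': 212.6065196646771, 'T_tool_cam': [[-0.00047552101111694993, -0.9467386497097895, -0.3220026444386002, 0.08383306312331644], [0.9999992826168448, -9.618920731431593e-05, -0.0011939486720887612, 0.0006829972609061485], [0.001099384174514507, -0.32200298118700704, 0.9467380162754194, -0.14266486672117049], [0.0, 0.0, 0.0, 1.0]]}
```

View pics/scene0.png

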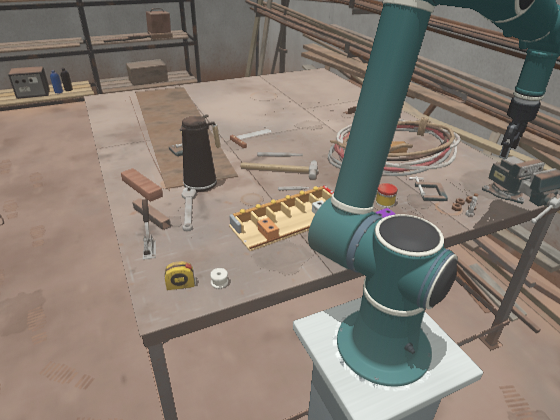

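View pics/side0.png

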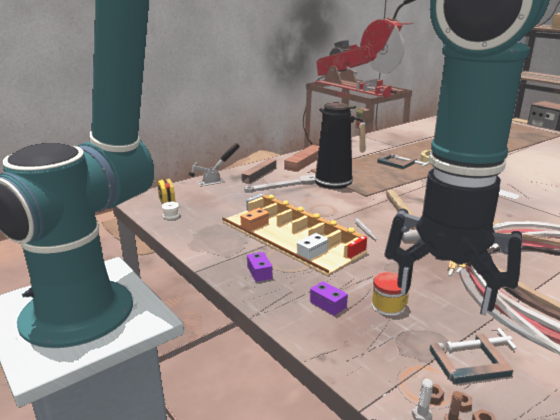

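View pics/wrist0.png

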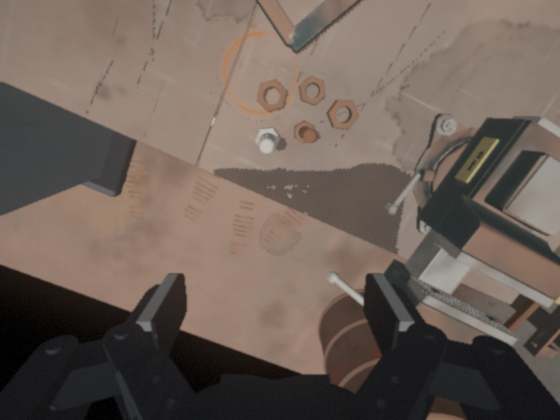

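The red block and the aluminium jaw are at the right end (side view around (357,246) and (312,245)). The copper jaw is on the left, around (255,218). Next I'll zoom in to measure the rack.

Run:
```python
import cv2
a=cv2.imread("pics/side0.png")[185:280,210:380]
cv2.imwrite("pics/side0z.png",cv2.resize(a,None,fx=4.7,fy=4.7,interpolation=cv2.INTER_CUBIC))
a=cv2.imread("pics/scene0.png")[180:250,220:350]
cv2.imwrite("pics/scene0z.png",cv2.resize(a,None,fx=6,fy=6,interpolation=cv2.INTER_CUBIC))
```

```text
(no output)
```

View pics/side0z.png

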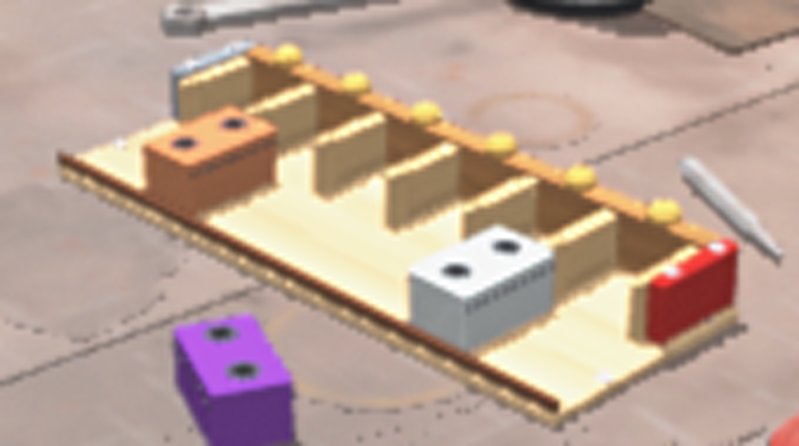

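View pics/scene0z.png

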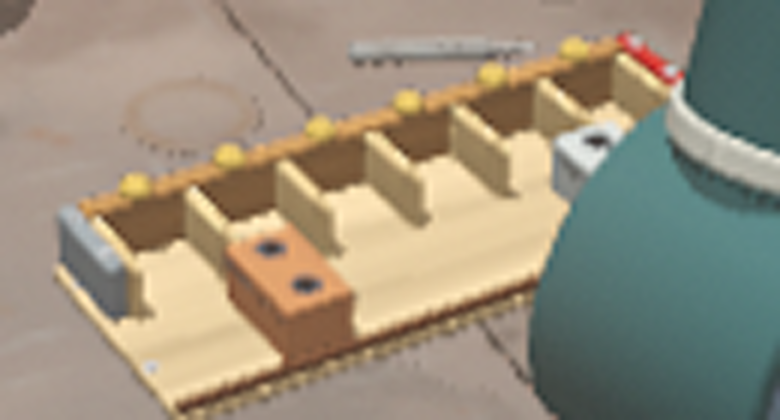

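```bash
cat > h.py <<'E'
import numpy as np, cv2
from scipy.spatial.transform import Rotation as R
from scipy.optimize import least_squares
CAM={'scene':(425.788,281.348,209.823,[-0.475442266019668,0.49365966727788346,0.8039221109888185],[-1.3069950557029113,2.026457637311429,-1.089194519655732]),
'side':(500.8406,280.7006,210.3172,[-0.18152147383167064,-0.8865004048401283,0.5968239812918936],[-1.9205413924480095,0.6647624083327325,-0.419041288358536])}
def proj(n,P):
    f,cx,cy,e,r=CAM[n]; p=(np.atleast_2d(P)-e)@R.from_rotvec(r).as_matrix()
    return p[:,:2]/p[:,2:]*f+[cx,cy]
def unproj(n,uv,z):
    f,cx,cy,e,r=CAM[n]; d=np.c_[(np.atleast_2d(uv)-[cx,cy])/f,np.ones(len(np.atleast_2d(uv)))]@R.from_rotvec(r).as_matrix().T
    return np.array(e)+d*((z-e[2])/d[:,2])[:,None]
def rack2w(p,P):
    c,s=np.cos(p[2]),np.sin(p[2]);P=np.atleast_2d(P)
    return np.c_[p[0]+c*P[:,0]-s*P[:,1],p[1]+s*P[:,0]+c*P[:,1],P[:,2]]
def w2rack(p,P):
    P=np.atleast_2d(P);c,s=np.cos(p[2]),np.sin(p[2]);d=P[:,:2]-p[:2]
    return np.c_[c*d[:,0]+s*d[:,1],-s*d[:,0]+c*d[:,1],P[:,2]]
E
python3 - <<'E'
from h import *
sd=(np.array([(287,53),(355,82),(425,112),(500,143),(580,176),(664,210)])+.5)/4.7-.5+[210,185]
sc=(np.array([(136,185),(229,156),(320,128),(407,102),(491,76),(575,48)])+.5)/6-.5+[220,180]
ys=np.array([.14,.084,.028,-.028,-.084,-.14])
S=np.c_[np.full(6,.0655),ys,np.full(6,.049)]
def res(p,w): 
    r=[]
    if 's' in w: r.append(proj('side',rack2w(p,S))-sd)
    if 'c' in w: r.append(proj('scene',rack2w(p,S))-sc)
    return np.concatenate(r).ravel()
for w in ['s','c','sc']:
    o=least_squares(res,[.6,0,0],args=(w,)); print(w,o.x.round(4),np.sqrt(np.mean(o.fun**2)))
p=o.x; np.save('rack.npy',p)
j=(np.array([(412,275),(465,297),(553,250),(498,228)])+.5)/4.7-.5+[210,185]
print(w2rack(p,unproj('side',j,.042)).round(4), w2rack(p,unproj('side',j,.042)).mean(0))
k=(np.array([(145,148),(190,168),(277,127),(235,107)])+.5)/4.7-.5+[210,185]
print('cu',w2rack(p,unproj('side',k,.042)).round(4))
f=(np.array([(60,155),(557,408)])+.5)/4.7-.5+[210,185]
print('lip',w2rack(p,unproj('side',f,.015)).round(4))
print('studs',rack2w(p,S)[3:].round(4))
E
```

```text
s [ 0.5263 -0.0174  0.1061] 0.12129924629064363
c [ 0.5243 -0.0189  0.1087] 0.1402679858176082
sc [ 0.5251 -0.0186  0.1068] 0.21408048793994156
[[-0.0645 -0.0879  0.042 ]
 [-0.0621 -0.121   0.042 ]
 [ 0.0042 -0.1192  0.042 ]
 [ 0.0022 -0.084   0.042 ]] [-0.03005817 -0.10301886  0.042     ]
cu [[-0.0651  0.1139  0.042 ]
 [-0.0639  0.078   0.042 ]
 [ 0.0044  0.0831  0.042 ]
 [ 0.0057  0.1193  0.042 ]]
lip [[-0.0699  0.1846  0.015 ]
 [-0.0729 -0.1899  0.015 ]]
studs [[ 0.5932 -0.0395  0.049 ]
 [ 0.5992 -0.0952  0.049 ]
 [ 0.6052 -0.1509  0.049 ]]
```

```bash
cat >> h.py <<'E'
def go(s,p,rx,ry,z):
    """rack target -> shift in tool axes cm, turn deg about tool"""
    Rt=R.from_rotvec(s['tcp_rot']).as_matrix()
    c,sn=np.cos(p[2]),np.sin(p[2])
    Rd=np.array([[c,sn,0],[sn,-c,0],[0,0,-1.]])
    t=rack2w(p,[rx,ry,z])[0]
    return (Rt.T@(t-s['tool_pos'])*100).round(2), np.degrees(R.from_matrix(Rt.T@Rd).as_rotvec()).round(2)
E
python3 - <<'E'
from h import *
from workcell import bot
p=np.load('rack.npy');s=bot.read_state()
print(go(s,p,0.02,-.14,.2))
E
```

```text
(array([ 44.45, -30.  ,   3.08]), array([-1.000e-01,  1.000e-02,  1.845e+01]))
```

Emit:
servo_tool(
  plan=[
    [[3,-2,0,0,0,3],[6,-4,0.3,0,0,6],[10,-6.7,0.7,0,0,9],[14,-9.3,1,0,0,12],[18,-12,1.3,0,0,15],[22,-14.7,1.6,0,0,18.4],[26,-17.4,2,0,0,18.4],[30,-20,2.3,0,0,18.4],[34,-22.8,2.5,0,0,18.4],[38,-25.5,2.7,0,0,18.4],[41,-27.7,2.9,0,0,18.4],[43,-29,3,0,0,18.4],[44.4,-30,3,0,0,18.4],[44.4,-30,3,0,0,18.4],[44.4,-30,3,0,0,18.4],[44.4,-30,3,0,0,18.4]],
  ],
  claw=0,
)

```text
time: 1.48
tool_pos: [0.5592, -0.1557, 0.2004]
tcp_rot: [-3.136, -0.172, 0.003]
wrist_force: [0.8, 0.0, 0.0]
width: 0.001
```

Run:
```python
from h import *
from workcell import bot,viewer
import cv2,pickle
p=np.load('rack.npy');s=bot.read_state();c=viewer.read_camera('wrist')
pickle.dump((s,c),open('w1.pkl','wb'))
cv2.imwrite('pics/wrist1.png',cv2.resize(c['color'][:,:,::-1],(800,600),interpolation=cv2.INTER_CUBIC))
print(s['time'],s['tool_pos'],s['tcp_rot'],s['wrist_force'],s['width'])
print(go(s,p,.0655,-.14,.075))
```

```text
1.4833 [ 0.55921665 -0.15568502  0.20040309] [-3.13561513e+00 -1.71676726e-01  2.64955638e-03] [0.77770435 0.03759847 0.01768935] 0.0014029311282483016
(array([ 4.64,  0.04, 12.53]), array([-0.08,  0.09,  0.15]))
```

View pics/wrist1.png

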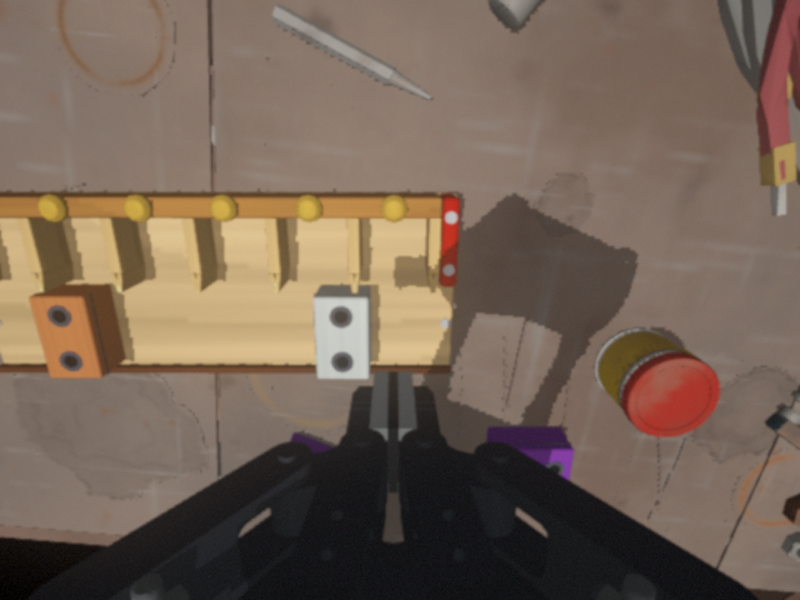

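```bash
cat >> h.py <<'E'
def wray(s,c,uv,z):
    T=np.array(c['T_tool_cam']);Rt=R.from_rotvec(s['tcp_rot']).as_matrix()
    uv=np.atleast_2d(uv);d=np.c_[(uv-[c['cx'],c['cy']])/c['fx'],np.ones(len(uv))]@T[:3,:3].T@Rt.T
    e=Rt@T[:3,3]+s['tool_pos'];return e+d*((z-e[2])/d[:,2])[:,None]
E
python3 - <<'E'
from h import *
import pickle
s,c=pickle.load(open('w1.pkl','rb'));p=np.load('rack.npy')
st=(np.array([(395,208),(310,208),(223,208),(138,208),(52,208)])+.5)*.7-.5
print(w2rack(p,wray(s,c,st,.049)).round(4))
ys=np.array([-.14,-.084,-.028,.028,.084]);S=np.c_[np.full(5,.0655),ys,np.full(5,.049)]
o=least_squares(lambda q:(rack2w(q,S)-wray(s,c,st,.049)).ravel(),p);print(o.x,np.abs(o.fun).max());q=o.x
j=(np.array([(314,294),(315,379),(369,378),(371,294)])+.5)*.7-.5
print('jaw',w2rack(q,wray(s,c,j,.042)).round(4))
print('purple',w2rack(q,wray(s,c,(np.array([(292,436),(333,440),(488,428),(570,428)])+.5)*.7-.5,.034)).round(4))
m=(p+q)/2;m[2]=(p[2]+q[2])/2;print(p,q,m);np.save('rack1.npy',m)
print(go(s,m,.0655,-.14,.07))
E
```

```text
[[ 0.069  -0.1411  0.049 ]
 [ 0.0688 -0.0857  0.049 ]
 [ 0.0687 -0.029   0.049 ]
 [ 0.0686  0.0265  0.049 ]
 [ 0.0684  0.0827  0.049 ]]
[ 0.52838081 -0.0197462   0.10920643] 0.00040294800113033213
jaw [[ 0.0045 -0.0823  0.042 ]
 [-0.0633 -0.0791  0.042 ]
 [-0.0624 -0.1202  0.042 ]
 [ 0.0045 -0.1228  0.042 ]]
purple [[-0.1201 -0.0557  0.034 ]
 [-0.1239 -0.0891  0.034 ]
 [-0.1122 -0.2156  0.034 ]
 [-0.1121 -0.2822  0.034 ]]
[ 0.52511706 -0.01863404  0.10681461] [ 0.52838081 -0.0197462   0.10920643] [ 0.52674894 -0.01919012  0.10801052]
(array([ 4.81,  0.1 , 13.03]), array([-0.08,  0.09,  0.08]))
```

Emit:
servo_tool(
  plan=[
    [[1.5,0.1,3,0,0,0],[3,0.1,6,0,0,0],[4.5,0.1,9,0,0,0],[4.8,0.1,11.5,0,0,0],[4.8,0.1,13,0,0,0],[4.8,0.1,13.8,0,0,0],[4.8,0.1,14.2,0,0,0],[4.8,0.1,14.3,0,0,0],[4.8,0.1,14.4,0,0,0],[4.8,0.1,14.5,0,0,0],[4.8,0.1,14.6,0,0,0],[4.8,0.1,14.65,0,0,0],[4.8,0.1,14.65,0,0,0]],
  ],
)

```text
time: 2.62
tool_pos: [0.6069, -0.1522, 0.0546]
tcp_rot: [-3.136, -0.17, 0.001]
wrist_force: [-0.9, -0.8, 0.1]
width: -0.0
```

Emit:
servo_tool(
  plan=[
    [[0,0,0.05,0,0,0],[0,0,0.1,0,0,0],[0,0,0.15,0,0,0],[0,0,0.2,0,0,0],[0,0,0.2,0,0,0]],
  ],
)

```text
time: 3.03
tool_pos: [0.607, -0.1521, 0.0527]
tcp_rot: [-3.136, -0.17, 0.001]
wrist_force: [0.3, 0.5, 0.9]
width: -0.0
```

Emit:
servo_tool(
  plan=[
    [[0,0,0.05,0,0,0],[0,0,0.1,0,0,0],[0,0,0.1,0,0,0]],
  ],
)

```text
time: 3.28
tool_pos: [0.6071, -0.1521, 0.0524]
tcp_rot: [-3.136, -0.17, 0.0]
wrist_force: [-2.2, 0.6, 4.9]
width: -0.0
```

Run:
```python
from h import *
from workcell import bot,viewer
import cv2
s=bot.read_state();c=viewer.read_camera('side')['color'][:,:,::-1]
cv2.imwrite('pics/side2.png',cv2.resize(c[150:290,270:440],None,fx=4.2,fy=4.2,interpolation=cv2.INTER_CUBIC))
print(s['tool_pos'],s['wrist_force'],s['torque'],go(s,np.load('rack1.npy'),.0655,-.14,.053),w2rack(np.load('rack1.npy'),s['tool_pos']))
```

```text
[ 0.60711199 -0.15212608  0.05244396] [-2.17098691  0.60550384  4.94455145] [ 0.16889622  0.32926673 -0.01915114] (array([-0.01, -0.08, -0.06]), array([-0.05,  0.02,  0.  ])) [[ 0.06556416 -0.14082447  0.05244396]]
```

View pics/side2.png

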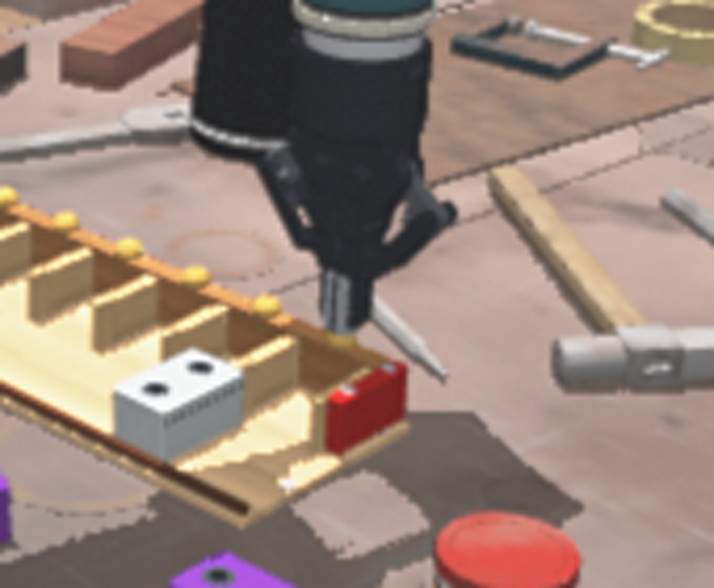

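The picture shows the shut fingertips resting on the stud nearest the red end, at crop (343,338). The force reading is 4.9 N, so stud 1 is touched. Now stud 2.

Emit:
servo_tool(
  plan=[
    [[0,0,-1.2,0,0,0],[0,0,-2.5,0,0,0],[0,-2,-2.7,0,0,0],[0,-4.5,-2.5,0,0,0],[0,-5.65,-2,0,0,0],[0,-5.65,-1,0,0,0],[0,-5.65,-0.5,0,0,0],[0,-5.65,-0.3,0,0,0],[0,-5.65,-0.2,0,0,0],[0,-5.65,-0.1,0,0,0],[0,-5.65,-0.05,0,0,0],[0,-5.65,0,0,0,0],[0,-5.65,0.03,0,0,0],[0,-5.65,0.03,0,0,0]],
  ],
)

```text
time: 4.5
tool_pos: [0.6012, -0.0965, 0.0526]
tcp_rot: [-3.137, -0.169, -0.0]
wrist_force: [-0.6, -0.8, 2.3]
width: -0.003
```

Emit:
servo_tool(
  plan=[
    [[0,0,0.05,0,0,0],[0,0,0.08,0,0,0],[0,0,0.08,0,0,0]],
  ],
)

```text
time: 4.75
tool_pos: [0.6013, -0.0965, 0.0524]
tcp_rot: [-3.137, -0.169, -0.0]
wrist_force: [-2.9, 0.0, 5.5]
width: -0.004
```

Stud 2 is touched at 5.5 N. Now stud 3.

Emit:
servo_tool(
  plan=[
    [[0,0,-1.2,0,0,0],[0,0,-2.5,0,0,0],[0,-2,-2.7,0,0,0],[0,-4.5,-2.5,0,0,0],[0,-5.6,-2,0,0,0],[0,-5.6,-1,0,0,0],[0,-5.6,-0.5,0,0,0],[0,-5.6,-0.3,0,0,0],[0,-5.6,-0.2,0,0,0],[0,-5.6,-0.1,0,0,0],[0,-5.6,-0.05,0,0,0],[0,-5.6,0,0,0,0],[0,-5.6,0.05,0,0,0],[0,-5.6,0.08,0,0,0],[0,-5.6,0.08,0,0,0]],
  ],
)

```text
time: 6.0
tool_pos: [0.5954, -0.0415, 0.0525]
tcp_rot: [3.136, 0.169, 0.001]
wrist_force: [-2.6, -1.6, 4.9]
width: 0.001
```

Run:
```python
from h import *
from workcell import bot,viewer
import cv2
s=bot.read_state();c=viewer.read_camera('side')['color'][:,:,::-1]
cv2.imwrite('pics/side3.png',cv2.resize(c[150:290,230:400],None,fx=4.2,fy=4.2,interpolation=cv2.INTER_CUBIC))
p=np.load('rack1.npy')
print(s['tool_pos'],s['wrist_force'],w2rack(p,s['tool_pos']))
for t in [(.03,-.17,.1),(-.03,-.17,.1),(-.03,-.165,.02),(-.03,-.14,.02)]: print(t,go(s,p,*t))
```

```text
[ 0.59542949 -0.04150004  0.05245314] [-2.58875397 -1.6496884   4.85496688] [[ 0.06587529 -0.02958372  0.05245314]]
(0.03, -0.17, 0.1) (array([-3.58, 14.04, -4.75]), array([ 0.03, -0.03, -0.  ]))
(-0.03, -0.17, 0.1) (array([-9.58, 14.05, -4.75]), array([ 0.03, -0.03, -0.  ]))
(-0.03, -0.165, 0.02) (array([-9.59, 13.54,  3.25]), array([ 0.03, -0.03, -0.  ]))
(-0.03, -0.14, 0.02) (array([-9.59, 11.04,  3.25]), array([ 0.03, -0.03, -0.  ]))
```

View pics/side3.png

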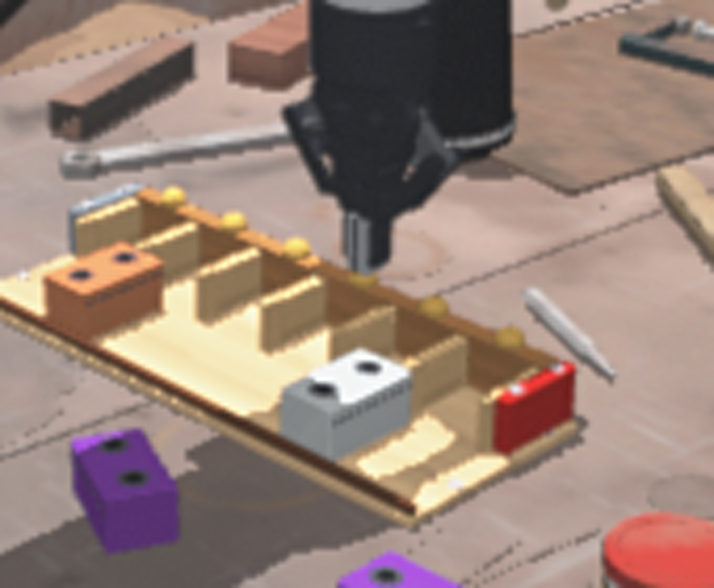

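Emit:
servo_tool(
  plan=[
    [[0,0,-2,0,0,0],[-0.5,0,-4.5,0,0,0],[-3,2,-5.5,0,0,0],[-6,4.5,-5.5,0,0,0],[-8.5,7.5,-5.5,0,0,0],[-9.5,11,-5.5,0,0,0],[-9.5,12.6,-4.5,0,0,0],[-9.5,12.6,-2,0,0,0],[-9.5,12.6,1,0,0,0],[-9.5,12.6,2.5,0,0,0],[-9.5,12.6,3.2,0,0,0],[-9.5,12.6,3.2,0,0,0],[-9.5,12.6,3.2,0,0,0]],
  ],
)

```text
time: 7.13
tool_pos: [0.515, -0.177, 0.0207]
tcp_rot: [3.136, 0.17, 0.001]
wrist_force: [0.7, -0.6, -0.6]
width: 0.003
```

Run:
```python
from h import *
from workcell import bot,viewer
import cv2
s=bot.read_state();c=viewer.read_camera('side')['color'][:,:,::-1]
cv2.imwrite('pics/side4.png',cv2.resize(c[150:290,230:400],None,fx=4.2,fy=4.2,interpolation=cv2.INTER_CUBIC))
c=viewer.read_camera('wrist')['color'][:,:,::-1]
cv2.imwrite('pics/w4.png',c)
p=np.load('rack1.npy')
print(s['tool_pos'],s['wrist_force'],w2rack(p,s['tool_pos']))
```

```text
[ 0.51497571 -0.17696475  0.02066146] [ 0.6899285  -0.60372065 -0.62898087] [[-0.02871283 -0.15558604  0.02066146]]
```

View pics/side4.png

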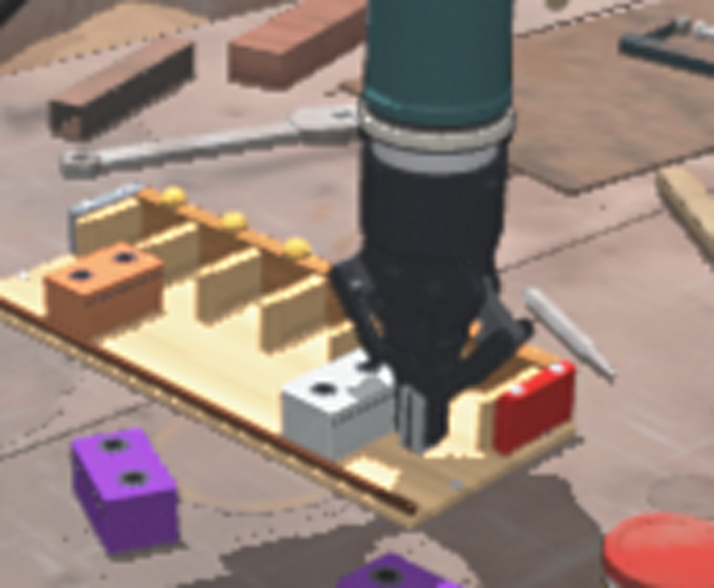

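View pics/w4.png

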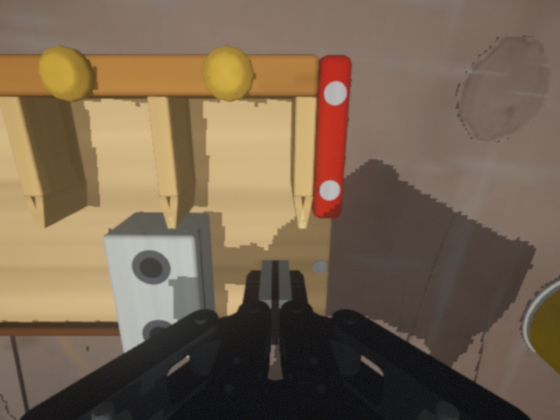

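Emit:
servo_tool(
  plan=[
    [[0,-0.4,0,0,0,0],[0,-0.8,0,0,0,0],[0,-1.2,0,0,0,0],[0,-1.5,0,0,0,0],[0,-1.8,0,0,0,0],[0,-2.1,0,0,0,0],[0,-2.4,0,0,0,0],[0,-2.7,0,0,0,0],[0,-3,0,0,0,0],[0,-3.4,0,0,0,0],[0,-3.8,0,0,0,0],[0,-4.2,0,0,0,0],[0,-4.6,0,0,0,0],[0,-5,0,0,0,0],[0,-5.4,0,0,0,0],[0,-5.8,0,0,0,0],[0,-6.1,0,0,0,0],[0,-6.3,0,0,0,0],[0,-6.4,0,0,0,0],[0,-6.4,0,0,0,0]],
  ],
)

```text
time: 8.9
tool_pos: [0.5093, -0.1134, 0.0219]
tcp_rot: [3.135, 0.17, 0.005]
wrist_force: [1.4, -1.5, 1.2]
width: 0.003
```

```bash
cat > look.py <<'E'
from h import *
from workcell import bot,viewer
import cv2,pickle,sys
n=sys.argv[1]
s=bot.read_state();c=viewer.read_camera('wrist')
pickle.dump((s,c),open(n+'.pkl','wb'))
cv2.imwrite(f'pics/w{n}.png',cv2.resize(c['color'][:,:,::-1],(800,600),interpolation=cv2.INTER_CUBIC))
c=viewer.read_camera('side')['color'][:,:,::-1]
cv2.imwrite(f'pics/side{n}.png',cv2.resize(c[150:290,230:400],None,fx=4.2,fy=4.2,interpolation=cv2.INTER_CUBIC))
p=np.load('rack1.npy')
print(s['time'],s['tool_pos'],s['wrist_force'],w2rack(p,s['tool_pos']))
E
python3 look.py 5
```

```text
8.9 [ 0.50928548 -0.11344649  0.02188659] [ 1.39710111 -1.5346522   1.20941734] [[-0.02752259 -0.09182452  0.02188659]]
```

View pics/w5.png

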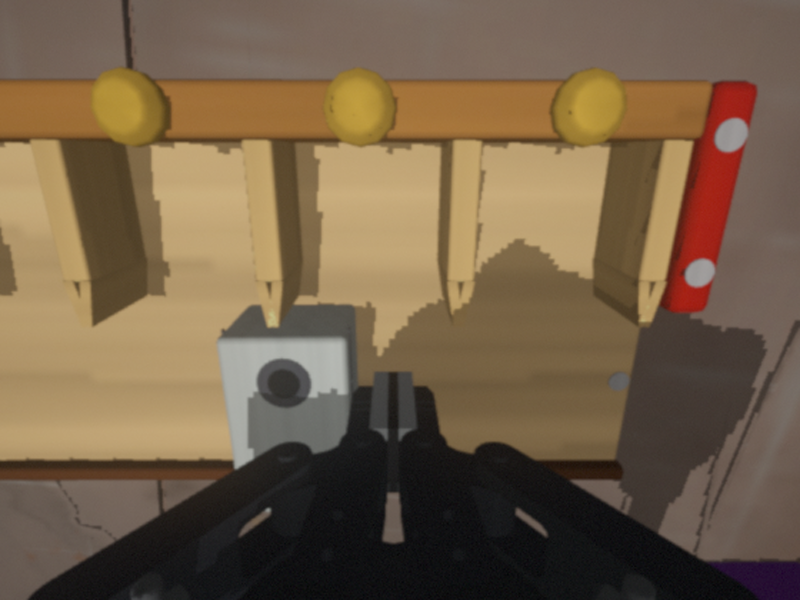

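View pics/side5.png

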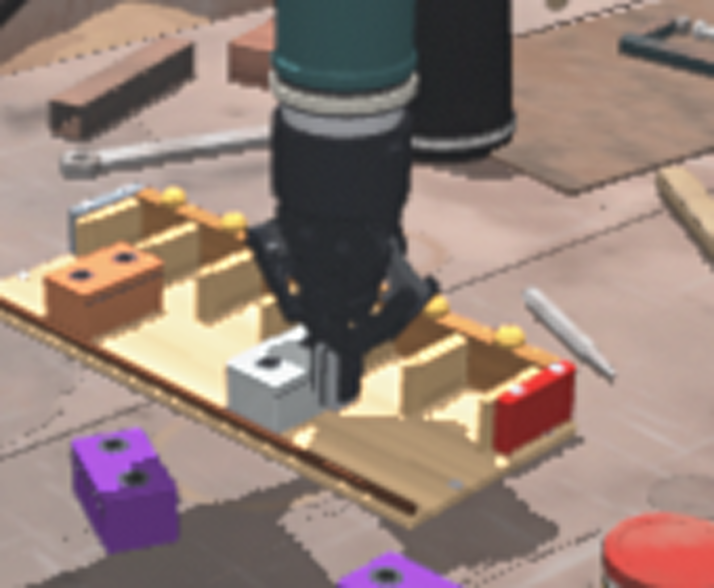

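```bash
cat > m.py <<'E'
from h import *
import pickle,sys
def w(n,pts,z,p=np.load('rack1.npy')):
    s,c=pickle.load(open(n+'.pkl','rb'));return w2rack(p,wray(s,c,(np.array(pts)+.5)*.7-.5,z)).round(4)
E
python3 - <<'E'
from m import *
print(w('5',[(219,340),(355,337),(233,440),(359,380)],.042))
print('studs',w('5',[(130,106),(361,106),(590,106)],.049))
print('div tops nose', w('5',[(62,282),(90,280),(252,281),(288,281),(447,281),(475,281),(640,281),(667,281)],.040))
E
```

```text
[[ 0.0032 -0.0399  0.042 ]
 [ 0.0042 -0.0807  0.042 ]
 [-0.032  -0.04    0.042 ]
 [-0.0102 -0.0816  0.042 ]]
studs [[ 0.067  -0.0292  0.049 ]
 [ 0.067  -0.0844  0.049 ]
 [ 0.067  -0.1392  0.049 ]]
div tops nose [[ 0.0207  0.0044  0.04  ]
 [ 0.0213 -0.0039  0.04  ]
 [ 0.021  -0.051   0.04  ]
 [ 0.021  -0.0615  0.04  ]
 [ 0.021  -0.1078  0.04  ]
 [ 0.021  -0.116   0.04  ]
 [ 0.021  -0.1641  0.04  ]
 [ 0.021  -0.172   0.04  ]]
```

Emit:
servo_tool(
  plan=[
    [[0,-0.3,0,0,0,0],[0,-0.6,0,0,0,0],[0,-1,0,0,0,0],[0,-1.4,0,0,0,0],[0,-1.8,0,0,0,0],[0,-2.2,0,0,0,0],[0,-2.5,0,0,0,0],[0,-2.8,0,0,0,0],[0,-3,0,0,0,0],[0,-3.1,0,0,0,0],[0,-3.15,0,0,0,0],[0,-3.15,0,0,0,0],[0,-3.15,0,0,0,0]],
  ],
)

```text
time: 10.08
tool_pos: [0.5056, -0.082, 0.0215]
tcp_rot: [3.136, 0.169, 0.005]
wrist_force: [0.3, -2.0, 0.9]
width: -0.001
```

```bash
python3 look.py 6
```

```text
10.0833 [ 0.50564903 -0.08197328  0.02153683] [ 0.26958778 -2.02043191  0.85751326] [[-0.02774501 -0.0601427   0.02153683]]
```

View pics/w6.png

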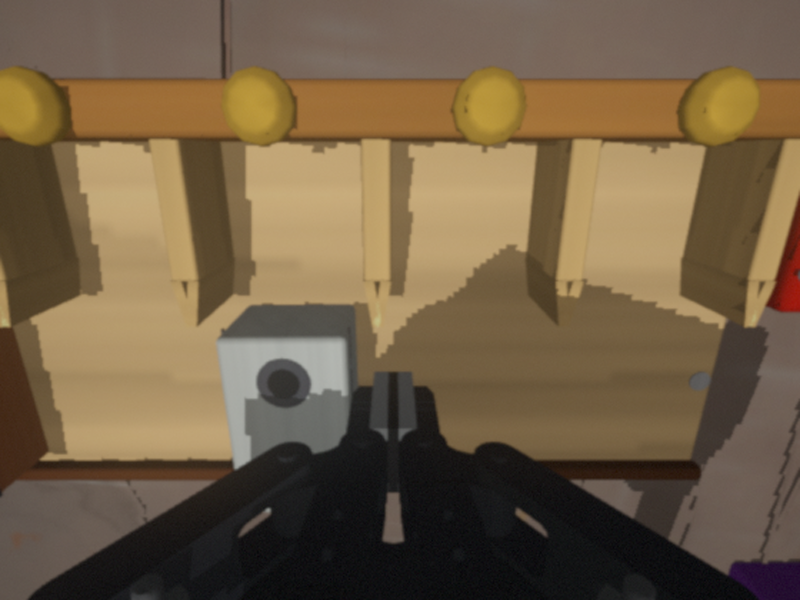

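Run:
```python
from m import *
print(w('6',[(219,340),(355,337)],.042))
print('studs',w('6',[(31,106),(259,106),(489,106)],.049))
print('div tops nose', w('6',[(171,281),(200,281),(364,281),(390,281)],.040))
s,_=pickle.load(open('6.pkl','rb'));p=np.load('rack1.npy')
for t in [(-.028,-.08,.02),(-.09,-.0285,.09),(-.09,-.0285,.02)]:print(go(s,p,*t))
```

```text
[[ 0.0032 -0.0084  0.042 ]
 [ 0.0041 -0.0491  0.042 ]]
studs [[ 0.0668  0.0259  0.049 ]
 [ 0.0667 -0.0285  0.049 ]
 [ 0.0667 -0.0834  0.049 ]]
div tops nose [[ 0.021   0.0041  0.04  ]
 [ 0.0209 -0.0044  0.04  ]
 [ 0.0209 -0.052   0.04  ]
 [ 0.0209 -0.0596  0.04  ]]
(array([-0.03,  1.99,  0.16]), array([ 0.06, -0.17, -0.01]))
(array([-6.21, -3.16, -6.87]), array([ 0.06, -0.17, -0.01]))
(array([-6.23, -3.16,  0.13]), array([ 0.06, -0.17, -0.01]))
```

Emit:
servo_tool(
  plan=[
    [[0,0.7,0,0,0,0],[0,1.8,-0.5,0,0,0],[0,2,-3,0,0,0],[0,2,-6,0,0,0],[-2.5,1,-7,0,0,0],[-5,-1,-7,0,0,0],[-6.4,-2.7,-7,0,0,0],[-6.5,-3.15,-5,0,0,0],[-6.5,-3.15,-2.5,0,0,0],[-6.5,-3.15,-0.5,0,0,0],[-6.5,-3.15,0,0,0,0],[-6.5,-3.15,0,0,0,0]],
  ],
)

```text
time: 11.18
tool_pos: [0.4356, -0.0578, 0.0197]
tcp_rot: [-3.137, -0.168, 0.002]
wrist_force: [0.4, -0.2, 0.2]
width: -0.001
```

```bash
python3 look.py 7
```

```text
11.1833 [ 0.43557367 -0.05775001  0.01973877] [ 0.44632612 -0.21582215  0.22278362] [[-0.09480073 -0.02850643  0.01973877]]
```

View pics/w7.png

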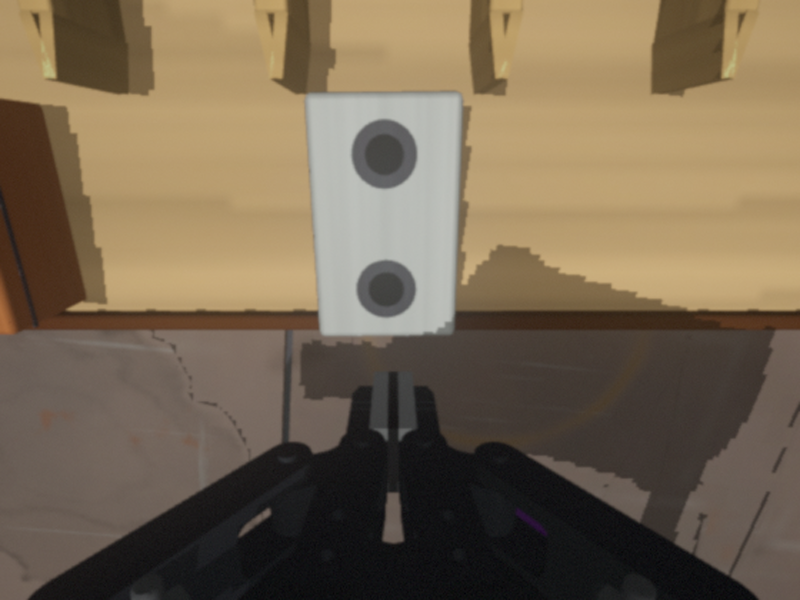

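View pics/side7.png

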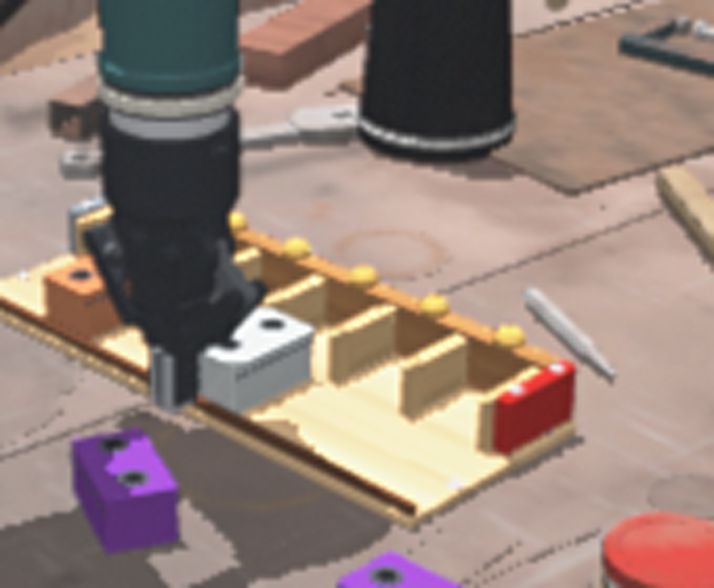

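Run:
```python
from m import *
print(w('7',[(307,94),(462,93),(454,333),(322,334),(384,154),(386,288)],.042))
print('div', w('7',[(258,12),(285,12),(494,12),(519,12)],.040))
```

```text
[[ 0.003  -0.0077  0.042 ]
 [ 0.0031 -0.0459  0.042 ]
 [-0.0607 -0.0467  0.042 ]
 [-0.061  -0.008   0.042 ]
 [-0.0111 -0.0266  0.042 ]
 [-0.047  -0.0269  0.042 ]]
div [[ 0.0209  0.0031  0.04  ]
 [ 0.0209 -0.0033  0.04  ]
 [ 0.0208 -0.0529  0.04  ]
 [ 0.0208 -0.0589  0.04  ]]
```

Emit:
servo_tool(
  plan=[
    [[0.4,-0.1,-0.1,0,0,0],[0.9,-0.1,-0.1,0,0,0],[1.4,-0.1,-0.1,0,0,0],[1.8,-0.1,-0.1,0,0,0],[2.1,-0.1,-0.1,0,0,0],[2.4,-0.1,-0.1,0,0,0],[2.7,-0.1,-0.1,0,0,0],[3,-0.1,-0.1,0,0,0],[3.3,-0.1,-0.1,0,0,0],[3.6,-0.1,-0.1,0,0,0],[3.9,-0.1,-0.1,0,0,0],[4.2,-0.1,-0.1,0,0,0],[4.5,-0.1,-0.1,0,0,0],[4.5,-0.1,-0.1,0,0,0]],
  ],
)

```text
time: 12.45
tool_pos: [0.4838, -0.0523, 0.0231]
tcp_rot: [3.136, 0.168, 0.007]
wrist_force: [0.5, 0.1, 0.5]
width: 0.002
```

```bash
python3 look.py 8
```

```text
12.45 [ 0.48380558 -0.05231375  0.02311963] [0.49929341 0.09995051 0.53868974] [[-0.04626386 -0.02830128  0.02311963]]
```

View pics/w8.png

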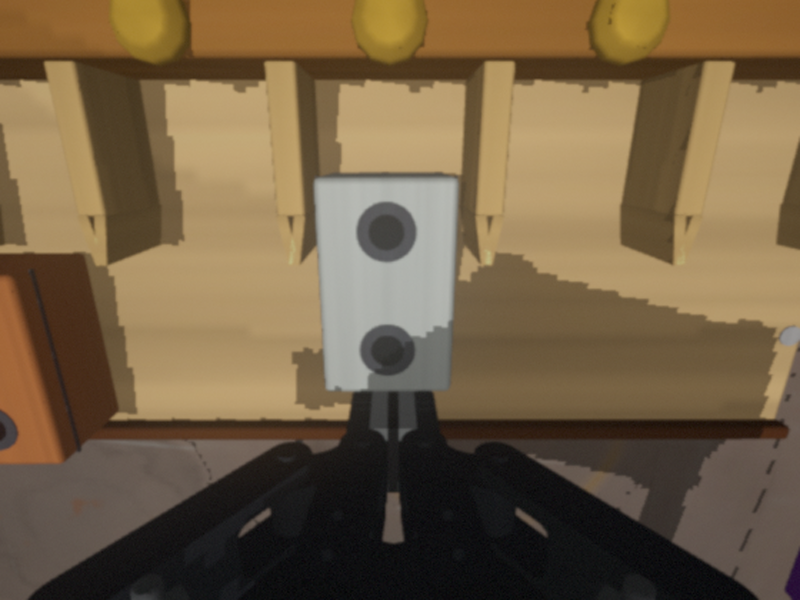

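Run:
```python
from m import *
print(w('8',[(316,178),(458,178),(450,388),(328,388)],.042))
print('div', w('8',[(278,214),(301,214),(476,214),(502,214)],.040))
print('rail top front edge', w('8',[(390,62)],.044))
```

```text
[[ 0.0312 -0.0079  0.042 ]
 [ 0.0312 -0.0462  0.042 ]
 [-0.0325 -0.0465  0.042 ]
 [-0.0324 -0.0081  0.042 ]]
div [[ 0.0214  0.0036  0.04  ]
 [ 0.0214 -0.0028  0.04  ]
 [ 0.0214 -0.0519  0.04  ]
 [ 0.0214 -0.0592  0.04  ]]
rail top front edge [[ 0.0587 -0.0279  0.044 ]]
```

Emit:
servo_tool(
  plan=[
    [[0.3,0,0,0,0,0],[0.6,0,0,0,0,0],[0.9,0,0,0,0,0],[1.2,0,0,0,0,0],[1.5,0,0.1,0,0,0],[1.8,0,0.1,0,0,0],[2,0,0.1,0,0,0],[2.2,0,0.1,0,0,0],[2.3,0,0.1,0,0,0],[2.4,0,0.1,0,0,0],[2.4,0,0.1,0,0,0]],
  ],
)

```text
time: 13.47
tool_pos: [0.5078, -0.0498, 0.0224]
tcp_rot: [3.136, 0.168, 0.008]
wrist_force: [-1.4, 0.2, -0.2]
width: -0.003
```

Emit:
servo_tool(
  plan=[
    [[0.1,0,0,0,0,0],[0.15,0,0,0,0,0],[0.2,0,0,0,0,0],[0.2,0,0,0,0,0]],
  ],
)

```text
time: 13.8
tool_pos: [0.51, -0.0496, 0.0224]
tcp_rot: [3.136, 0.168, 0.008]
wrist_force: [-1.4, 0.2, -0.9]
width: -0.003
```

Emit:
servo_tool(
  plan=[
    [[0.05,0,0,0,0,0],[0.1,0,0,0,0,0],[0.15,0,0,0,0,0],[0.15,0,0,0,0,0]],
  ],
)

```text
time: 14.13
tool_pos: [0.5117, -0.0494, 0.0224]
tcp_rot: [3.136, 0.168, 0.009]
wrist_force: [-1.1, -0.4, -0.5]
width: -0.004
```

```bash
python3 look.py 9
```

```text
14.1333 [ 0.51167772 -0.04937896  0.02238687] [-1.11813588 -0.41285186 -0.53269155] [[-0.01823777 -0.02838823  0.02238687]]
```

View pics/w9.png

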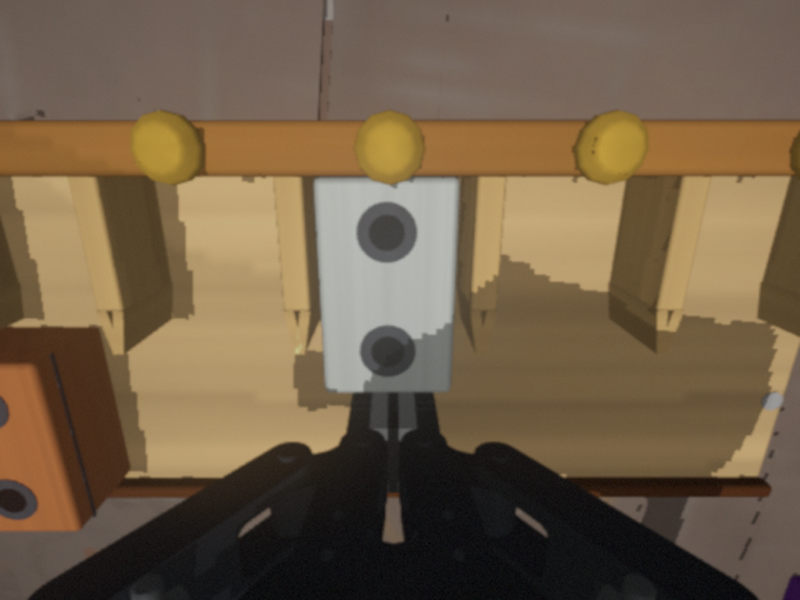

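The jaw's back edge (row 178) is almost at the rail's edge (row 176). I'll press until the force shows it is seated.

Emit:
servo_tool(
  plan=[
    [[0.05,0,0,0,0,0],[0.1,0,0,0,0,0],[0.1,0,0,0,0,0]],
  ],
)

```text
time: 14.48
tool_pos: [0.5118, -0.0494, 0.0224]
tcp_rot: [3.136, 0.169, 0.006]
wrist_force: [-4.7, -1.8, 4.0]
width: 0.002
```

Emit:
servo_tool(
  plan=[
    [[0.1,0,0,0,0,0],[0.2,0,0,0,0,0],[0.2,0,0,0,0,0]],
  ],
)

```text
time: 14.73
tool_pos: [0.5118, -0.0493, 0.0223]
tcp_rot: [3.136, 0.169, -0.001]
wrist_force: [-8.4, -1.6, 5.9]
width: 0.004
```

The tool has stopped against the rail and the force is rising, so the jaw is home. I'll back off and lift clear.

Emit:
servo_tool(
  plan=[
    [[-0.5,0,0,0,0,0],[-1.5,0,0,0,0,0],[-2.2,0,-1,0,0,0],[-2.5,0,-4,0,0,0],[-2.5,0,-8,0,0,0],[-2.5,0,-12,0,0,0],[-2.5,0,-14,0,0,0],[-2.5,0,-15,0,0,0],[-2.5,0,-15,0,0,0],[-2.5,0,-15,0,0,0]],
  ],
)

```text
time: 15.57
tool_pos: [0.4866, -0.0518, 0.1717]
tcp_rot: [3.136, 0.169, -0.001]
wrist_force: [-1.2, -0.2, -0.4]
width: -0.005
```

```bash
python3 look.py 10
```

```text
15.5667 [ 0.48662264 -0.05180008  0.17173692] [-1.2429322  -0.18458916 -0.43479744] [[-0.04340784 -0.02809428  0.17173692]]
```

View pics/w10.png

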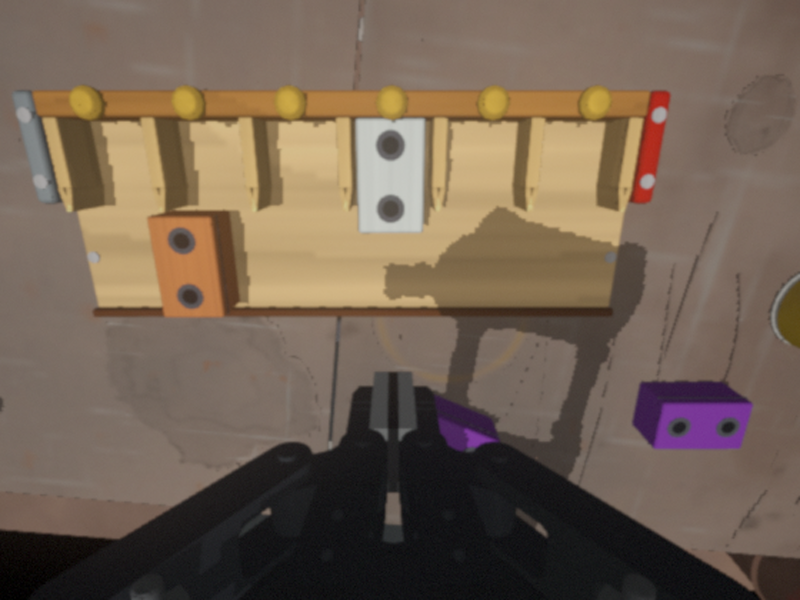

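View pics/side10.png

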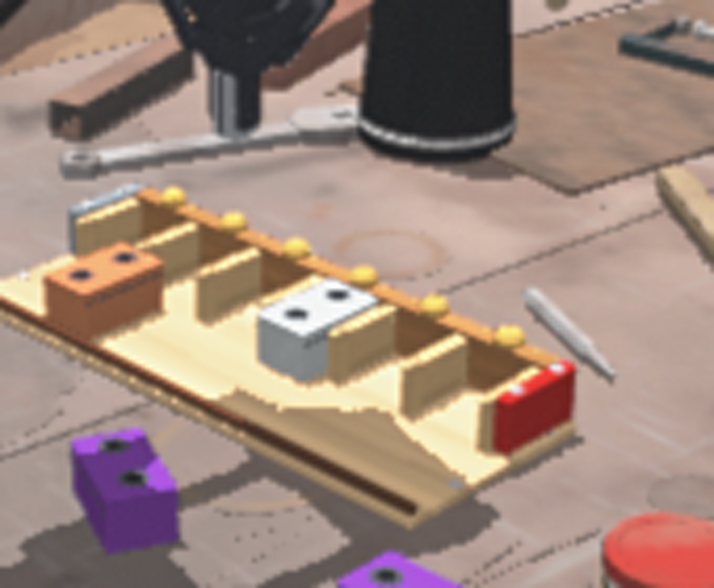

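The jaw sits straight in the third gap from the red end, at wrist-view (390,175), with its back edge at the rail. The copper jaw hasn't moved and the tool is clear.

```bash
python3 -c "
from m import *
print(w('10',[(358,119),(424,119),(424,232),(358,232)],.042))
from workcell import finish_job
print(finish_job())"
```

```text
[[ 0.0586 -0.0086  0.042 ]
 [ 0.0586 -0.0461  0.042 ]
 [-0.0056 -0.0475  0.042 ]
 [-0.0055 -0.007   0.042 ]]
the job is handed in; nothing more can be done
None
```

The aluminium jaw is fully home in the third gap from the red end, and I handed the job in at about 15.6 s of the 58 s allowed.

- **Studs:** The red end is on the right. With the shut fingertips I touched studs 1, 2 and 3 from that end in turn, reading about 5 N on each. I touched none beyond the third.
- **Pushing:** I pushed the jaw left along the front channel with shut fingers until it faced the third gap. I then pushed it straight in until it stopped against the back rail, at about 8 N. It was never pinched or lifted.
- **Last checks:** In the last wrist picture the jaw's back edge measured 58.6 mm in rack x, and the rail face is at 58.5 mm. The jaw was centred to about 1 mm in the gap and straight. The copper jaw looked unmoved in the last picture, and I steered clear of everything else. The tool was about 17 cm above the table, touching nothing.
- **Disagreements:** The first camera estimates of the rack's position differed by about 3 mm. I used their average, and the touches and the final fit agreed with it.

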